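# Tare the portion scale for a loaf tin

## Task

Tare the bakery's portion scale for the small loaf tin: stand the empty tin upright in the middle of the weighing platform, setting it down gently, not dropping it and never driving the platform down onto its stop. Then, with the tin alone on the scale, turn the dial, which has a knob at its centre, until its thick zero mark lies under the pointer, within one small division, and let go. Leave the other things on the counter where they are.

Things in the scene. Friction and masses are not known exactly. Their poses are not given: they have to be found in the camera images.
- tin: The small open loaf tin of dark steel, straight-sided: 130 long (its x) x 62 wide (its y) x 60 mm high (z up), walls and floor 3 mm, empty, between 0.27 and 0.49 kg. Origin: centre of its underside. Starts upright on the counter. Gripped across its 62 mm width.
- scale: Portion scale, white case fixed to the counter, 270 deep (its x) x 150 mm wide (y), z up; origin under its centre. x points from the dial side to the platform side. The rear carries the level platform; the front (-x) face slopes at 25 degrees, rising towards the platform, with the round dial: centre at x -75, y 0, z 58 mm, axis normal to the slope, (-0.423, 0, 0.906) in the scale's frame.
- platform_center (a point): Centre of the upper face of the steel weighing platform, 146 (scale x) x 160 mm (scale y), 5 mm thick. In the scale's frame at x 63, y 0, z 112 mm when unloaded; it sinks with the load.
- platform (a joint): How far the platform is pressed down, m: 0 unloaded; spring 1000 N/m (9.8 mm per kg), so 2.6 to 4.8 mm under the tin; capacity 1.2 kg at 11.8 mm; the stop is at 12.8 mm and counts as struck above 12.5. A hard drop, or pushing down with more than about 7 N with the tin on, reaches it.
- pointer (a joint): Angle of the black pointer, rad, clockwise positive seen looking down on the dial; 0 with the platform empty, pointing up the slope (to the scale's +x). Only the load moves it: a full turn (2 pi) for 1.2 kg, so 1.4 to 2.6 rad under the tin. It settles within 1 s.
- dial (a joint): Angle of the dial, rad, clockwise positive seen looking down on it; at 0 its zero mark lies up the slope, where the unloaded pointer stands. Steel bezel (132 mm across), white plate, clear lens and centre knob turn together, either way, no stop within a turn, friction 0.05 N m, and stay where left. The scale reads zero when this angle equals the pointer's, give or take whole turns.
- knob_top (a point): Centre of the top of the grey fluted round knob in the middle of the lens: 34 mm diameter, 23 mm high above the lens. z points out of the dial along its axis; x points to the zero mark. It stays put as the dial turns. With the TCP here and the tool along -z the fingertips stand about 4 mm above the lens. Lens and bezel are flat, nothing else stands around the knob.
- zero_mark (a point): Point on the dial's zero mark, 46 mm from the axis, in the pointer's plane under the lens; turns with the dial. The zero mark is the thickest and longest of the 60 black marks on the plate (8 x 18 mm); the others are thin lines 6 degrees (one small division, 20 g) apart, every fifth one longer.
- pointer_tip (a point): Tip of the pointer, 46 mm from the dial's axis under the lens; turns with the pointer.
- brioche_tin: Bystander: fluted round brioche tin, bright steel, 82 mm diameter at the rim, 40 mm high, origin under its centre. May stand where the loaf tin might have stood.
- shaker: Bystander: steel sugar shaker, 66 mm diameter, 103 mm high, origin under its centre. May stand where the loaf tin might have stood.
- big_tin: Bystander: the large loaf tin of dark steel, 220 x 105 x 65 mm, origin under its centre.
- scraper: Bystander: dough scraper lying flat, steel blade and wooden handle, 124 x 92 x 22 mm, origin under its middle.
- ticket: Bystander: steel ticket stand with a blank white card, base 60 mm diameter, 100 mm high, origin under its base.
- bun_a: Bystander: swirl bun on the wooden board, 90 mm diameter, 40 mm high, origin under its centre.
- bun_b: Bystander: smaller swirl bun on the wooden board, 82 mm diameter, 40 mm high, origin under its centre.
There are look-alikes about, which are no part of the job. What is shaped like the tin but yellow is not meant.

How it is judged:
By the outcome, as a careful person would: the job done as asked, in the order asked, and still so for the second after the job is handed in, with the robot touching nothing.
It also fails if it takes over 64 s, if anything falls off the work surface, if the arm or the gripper's body presses on something with over 40 N, if the wrist force passes 120 N, or if a joint passes its speed limit or range.

## Robot

A 7-joint arm with a two-finger parallel gripper is mounted at the origin on the work surface. World frame = base frame: x ahead of the robot, y to its left, z up, the work surface at z = 0. Lengths are in m, angles in rad, forces in N, time in s.
With the tool pointing down it reaches from about 0.4 to 0.85 m from the base axis. Payload 10.4 kg.
Tool frame: the origin (TCP) lies between the finger pads, 19 mm behind the fingertips; this is the grasp point; z points along the fingers, y is the line along which they close (so a half turn about z gives the same grasp; the last joint's range is limited). The gripper opens to 85 mm and grips with 20 to 120 N. Pads are 22 mm wide; open, the fingers measure 114 mm over their backs; the gripper's body (76 mm by 85 mm) begins 54 mm behind the grasp point. The pads swing forward as they close: fully open they stand 13 mm farther back than shut.
Start: joints at [1.109, 0.332, -0.065, 1.46, 0.022, 1.35, -0.088], TCP at [0.266, -0.566, 0.25] pointing down, gripper open.
Joint ranges: [-2.6, 2.6], [-0.5, 2.12], [-1.47, 1.34], [0.16, 2.42], [-1.27, 4.41], [0.06, 2.06], [-2.6, 2.6]. Speed limits (rad/s): [2.22, 2.22, 2.79, 2.79, 3.14, 3.14, 3.14].

## Interface

Orientations are given as a unit quaternion [x, y, z, w].
In Python, from workcell import manip, viewer gives the robot as it stands.
- The arm moves only by the tool arm_command, never from a script. Its argument "series" is text: rows parted by semicolons, each of 5 numbers parted by spaces: the closure, from 0 (fully open) to 1 (shut), then the shift along the tool's x, y, z normalised to -1 to 1, where 1 is 0.4 m, then the turn about the tool's z normalised to -1 to 1, where 1 is 180 degrees. In form: jaw tx ty tz spin; .... A call has exactly 10 rows; each row shifts and turns the commanded pose from where the row before left it, along the tool's axes as they then stand; what a row does not reach is not made up. A row lasts 1/8 s, in which the tool goes at most 62.5 mm and 10.7 degrees, less where a joint would pass 70% of its speed; a pose out of reach is approached as far as the arm can. A call with a number of a shift or a turn outside -1 to 1 is refused whole. A call with a gripper value outside its range is refused whole. The fingers move at their own pace and stop on an object; "newtons" is the grip in N (left out, the last holds). Time passes only in rows, so rows that do not move let the fingers close, or fill a call up. It gives the time, the measured TCP pose, the force, the opening and the grip force at its end, in the units of the state.
- manip.get_obs(): the state, without advancing time (a new reading comes with each control period).
- viewer.camera(name): name is "scene" or "top"; returns a dict with "pixels" (400x640x3 uint8, red, green, blue), "intrinsics" (3x3 intrinsics, pixels), "D" ([k1, k2, p1, p2, k3] as OpenCV has them; the pictures are not rectified), "extrinsics" (4x4, takes a point from world to camera coordinates). Camera axes: x right, y up, looking along -z (the intrinsics and any distortion apply to the point x, -y, -z); pixel columns grow to the right and rows downward; lengths in m; the calibration is good to about 2 mm. A picture is of the moment at which its call begins. There is no depth.
- manip.hand_in(): hands the job in; it is judged then, once.
The state is a dict: "clock": time; "joint_pos": joint angles; "joint_velocities": joint speeds; "tau": joint torques, N m; "position": TCP position; "ee_rot": TCP orientation; "ft_force": force on the tool from outside, world axes, zero at the start; "torque": the same for the moment, N m; "grip_width": opening from 0.0 (shut) to 1.0 (fully open); "grasp_force": force on a finger pad.
Only numpy, scipy, OpenCV 4.12 (cv2) and the standard library are available. Lean on these libraries where they do the work, as an engineer would, in place of code of your own. Each camera call takes 0.05 s, during which the arm holds its last target. There are 200 camera calls.

## Working session

There is one attempt and no reset: what is moved stays moved. The work goes in short steps, Python scripts to look and compute and a tool call to move; the robot and the scene stay as the last step left them, time stands still between calls to the robot, and variables do not carry over. Pictures are saved under pics/ and viewed, at most 10 in all, crops included, and the job is handed in when it is done.

Besides the shell and the picture viewer there is one more tool, called as a command line: name --argument value ..., lists and objects as JSON in quotes. arm_command: Moves the arm, as the interface text tells. Scaled input: -1 to 1 covers 0.4 m each way for a shift and 180 degrees each way for a turn. Its arguments: {"type":"object","properties":{"series":{"type":"string"},"newtons":{"type":"number"}},"required":["series"]}

```bash
mkdir -p pics; ls; python3 - <<'E'
from workcell import manip, viewer
import cv2, numpy as np
for n in("scene","top"):
    c=viewer.camera(n); cv2.imwrite(f"pics/{n}0.png",c["pixels"][...,::-1])
    print(n,c["intrinsics"],c["D"],c["extrinsics"])
print(manip.get_obs())
E
```

```text
pics
scene [[451.0060588    0.         316.60837005]
 [  0.         451.0060588  200.61297677]
 [  0.           0.           1.        ]] [0.0383744 0.        0.        0.        0.       ] [[-0.62891081  0.77721612  0.0201569   0.34448925]
 [-0.44844137 -0.38380642  0.80721309  0.1210547 ]
 [ 0.63511537  0.49862585  0.58991587 -1.82991417]
 [ 0.          0.          0.          1.        ]]
top [[382.0337698    0.         316.8537222 ]
 [  0.         382.0337698  200.62507305]
 [  0.           0.           1.        ]] [0.00351569 0.         0.         0.         0.        ] [[ 0.02504604 -0.99966852  0.0059628  -0.07917503]
 [ 0.98741257  0.0256699   0.15606883 -0.46322069]
 [-0.15617016  0.00197884  0.98772818 -1.6052331 ]
 [ 0.          0.          0.          1.        ]]
{'clock': 0.1, 'joint_pos': array([ 1.10941404,  0.33281927, -0.06468727,  1.4608284 ,  0.02157603,
        1.34989788, -0.08851285]), 'joint_velocities': array([-1.11657838e-03, -1.98560201e-03, -1.76283216e-04, -7.54175405e-04,
        4.91639142e-04, -4.31624466e-04,  1.83623644e-05]), 'tau': array([ 1.59499956e-03, -6.26743841e+01,  4.93619288e-02, -3.92425919e+01,
        1.63466355e-02,  7.01123980e-03,  2.92342747e-05]), 'position': array([ 0.26539488, -0.56552259,  0.24930264]), 'ee_rot': array([ 9.76031202e-01,  2.17629722e-01, -1.54656576e-04, -6.10091070e-04]), 'ft_force': array([-0.52955982, -0.55850212,  0.48700393]), 'torque': array([ 0.01479083,  0.0039475 , -0.03326885]), 'grasp_force': 0.0, 'grip_width': 1.00245474610127}
```

View pics/scene0.png

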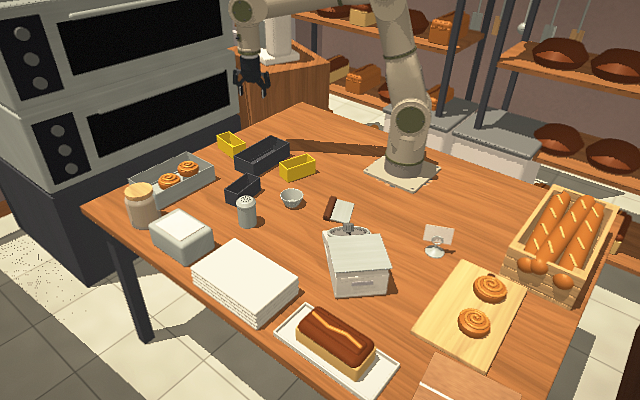

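View pics/top0.png

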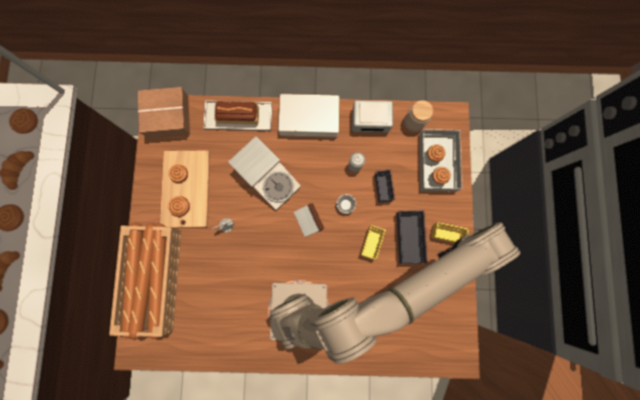

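Scene view: the loaf-tin shapes are small dark (243,189), big dark (262,156) and yellow (297,167) and (230,144). In the top view they are at (384,187), (411,238), (373,243) and (450,233). The small dark one fits, because the big one is too large and yellow is excluded. I'll confirm in enlarged crops.

```bash
python3 - <<'E'
import cv2, numpy as np
s=cv2.imread("pics/scene0.png");t=cv2.imread("pics/top0.png")
R=lambda i,x,y,w,h,k:cv2.resize(i[y:y+h,x:x+w],None,fx=k,fy=k,interpolation=cv2.INTER_CUBIC)
a=np.hstack([R(t,360,160,50,50,8),R(s,215,165,50,50,8)])
cv2.imwrite("pics/tin.png",a)
b=np.hstack([R(t,225,130,80,80,5),R(s,310,215,90,90,400/90)])
b=cv2.resize(b,(800,400));cv2.imwrite("pics/scale.png",b)
E
```

```text
(no output)
```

View pics/tin.png

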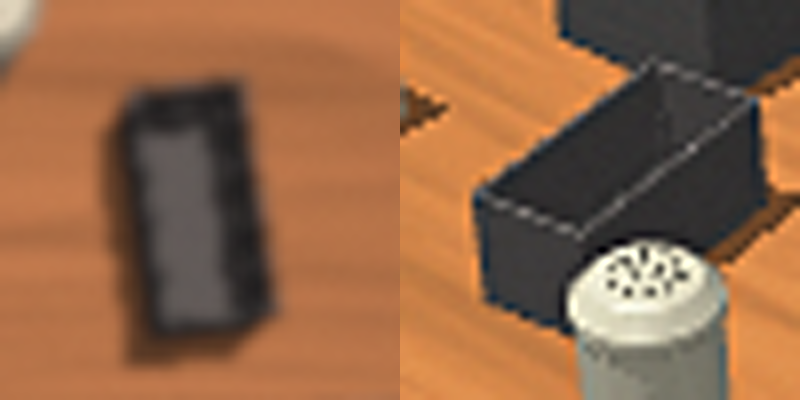

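View pics/scale.png

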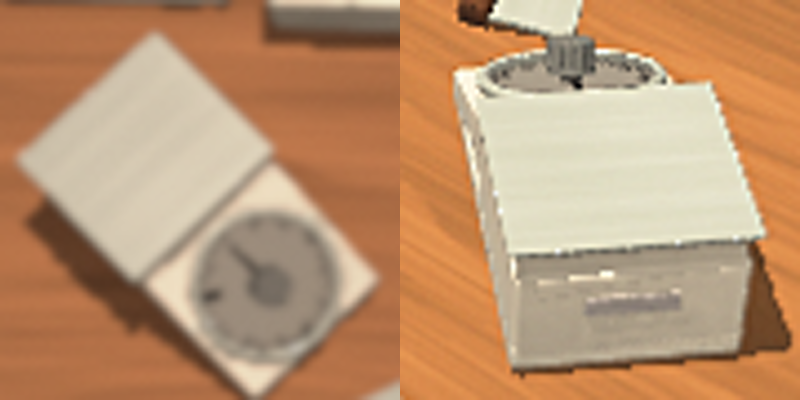

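The crops confirm it. The small dark open tin has its top-view rim corners at about (376,172), (390,170), (394,199) and (379,201). The scale's dial is lower right of the platform with its pointer up the slope, and the zero mark is counter-clockwise of it at about (267,189) px.

```bash
cat > h.py <<'E'
import numpy as np, cv2
from scipy.optimize import least_squares
from scipy.spatial.transform import Rotation as Ro
F=np.diag([1.,-1,-1])
def proj(c,P):
    E=F@c["extrinsics"][:3]; P=np.asarray(P,float).reshape(-1,3)
    return cv2.projectPoints(P,cv2.Rodrigues(E[:,:3])[0],E[:,3],c["intrinsics"],np.array(c["D"]))[0][:,0]
def rect(p,L,W):
    x,y,z,a=p; d=np.array([[1,1],[1,-1],[-1,-1],[-1,1]])*[L/2,W/2]
    R=np.array([[np.cos(a),-np.sin(a)],[np.sin(a),np.cos(a)]])
    return np.c_[d@R.T+[x,y],np.full(4,z)]
def fit(cs,uvs,L,W,p0):
    f=lambda p:np.concatenate([(proj(c,rect(p,L,W))-uv).ravel() for c,uv in zip(cs,uvs)])
    r=least_squares(f,p0); return r.x,np.abs(r.fun).max()
def yaw(q): # tool y axis heading (world), deg
    y=Ro.from_quat(q).as_matrix()[:,1]; return np.degrees(np.arctan2(y[1],y[0]))
E
cat > m.py <<'E'
from workcell import viewer,manip
from h import *
cs=[viewer.camera("top"),viewer.camera("scene")]
cv=lambda p,k,o:np.array(p,float)/k+o-.5+.5/k
t=cv([(128,97),(240,82),(272,312),(152,330)],8,[360,160]); s=cv([(180,235),(75,190),(257,62),(355,98)],8,[215,165])
p,e=fit(cs,[t,s],.130,.062,[.5,-.2,.06,0]); print("tin",p,np.degrees(p[3]),e)
pt=cv([(155,32),(17,158),(135,283),(273,155)],5,[225,130]); ps=cv([(710,85),(765,235),(515,252),(475,95)],90*.01*5-.5+.4444,[0,0])
ps=cv(np.array([(310,85),(365,235),(115,252),(75,95)]),400/90,[310,215])
for k in range(4):
  for fl in (1,-1):
    q=np.roll(ps[::fl],k,0)
    for L,W in((.146,.160),(.160,.146)):
      p,e=fit(cs,[pt,q],L,W,[.6,.2,.11,.9])
      if e<4: print("plat",k,fl,L,p,np.degrees(p[3]),e)
o=manip.get_obs();print(o["position"],yaw(o["ee_rot"]))
E
python3 m.py
```

```text
tin [ 0.53720244 -0.35513589  0.05971901  0.1315418 ] 7.536790154207856 1.2669963415057737
[ 0.26546365 -0.56560085  0.24953458] -64.85577416778412
```

```bash
sed -i 's/(155,32),(17,158),(135,283),(273,155)/(17,158),(155,32),(273,155),(135,283)/; s/^pt=\(.*\);.*/pt=\1/; s/e<4/e<6/' m.py; cat >> m.py <<'E'
S=cs[0]["extrinsics"]
E
python3 m.py
```

```text
tin [ 0.53720244 -0.35513589  0.05971901  0.1315418 ] 7.536790154207856 1.2669963415057737
plat 3 1 0.146 [0.61366062 0.20118864 0.10918635 0.80074404] 45.87925376843452 1.511858185017843
plat 3 1 0.16 [0.61388508 0.20111606 0.11030515 0.78912203] 45.213362034964945 2.3306904910490687
[ 0.2655183  -0.56567515  0.24975839] -64.8545493951755
```

Tin: centre (0.537, -0.355), rim z 0.060, long axis at 7.5°. Platform: centre (0.614, 0.201), z about 0.11, scale x heading about 45.9°. Next I go above the tin.

arm_command --series "0 0.105 -0.0235 0 0;0 0.105 -0.0235 0 0;0 0.105 -0.0235 0 0;0 0.105 -0.0235 0 0;0 0.105 -0.0235 0 0;0 0.105 -0.0235 0 0;0 0.105 -0.0235 0 0;0 0.105 -0.0235 0 0;0 0 0 0 0.049;0 0 0 0 0.049" --newtons 40

```text
clock: 1.55
position: [0.5382, -0.3544, 0.2497]
ee_rot: [0.998, 0.063, -0.0, -0.0]
ft_force: [0.4, -0.7, 0.6]
grip_width: 0.999
grasp_force: 0.0
```

arm_command --series "0 -0.0025 0 0.075 0.002;0 0 0 0.075 0;0 0 0 0.075 0;0 0 0 0.075 0;0 0 0 0.075 0;0 0 0 0.075 0;0 0 0 0.075 0;0 0 0 0 0;0.6 0 0 0 0;0.6 0 0 0 0"

```text
clock: 2.8
position: [0.5378, -0.3558, 0.042]
ee_rot: [0.998, 0.062, 0.001, 0.001]
ft_force: [0.3, 0.4, 3.0]
grip_width: 0.722
grasp_force: 45.3
```

arm_command --series "0.6 0 0 0 0;0.6 0 0 0 0;0.6 0 0 0 0;0.6 0 0 0 0;0.6 0 0 -0.05 0;0.6 0 0 -0.1 0;0.6 0 0 -0.1 0;0.6 0 0 -0.1 0;0.6 0 0 -0.1 0;0.6 0 0 -0.05 0"

```text
clock: 4.05
position: [0.5371, -0.3552, 0.2439]
ee_rot: [0.998, 0.062, 0.001, 0.001]
ft_force: [0.4, -0.8, -4.6]
grip_width: 0.726
grasp_force: 45.7
```

arm_command --series "0.6 0.0302 -0.113 0 0;0.6 0.0302 -0.113 0 0;0.6 0.0302 -0.113 0 0;0.6 0.0302 -0.113 0 0;0.6 0.0302 -0.113 0 0;0.6 0.0302 -0.113 0 0;0.6 0.0302 -0.113 0 0;0.6 0.0302 -0.113 0 0;0.6 0.0302 -0.113 0 0;0.6 0.0302 -0.113 0 0"

```text
clock: 5.3
position: [0.6001, 0.1096, 0.241]
ee_rot: [0.998, 0.062, 0.0, 0.0]
ft_force: [0.6, -0.3, -4.2]
grip_width: 0.719
grasp_force: 45.6
```

arm_command --series "0.6 0.0302 -0.113 0 0;0.6 0.0302 -0.113 0 0;0.6 0 0 0 -0.055;0.6 0 0 0 -0.055;0.6 0 0 0 -0.055;0.6 0 0 0 -0.055;0.6 0 0 0 -0.055;0.6 0 0 0 -0.055;0.6 0 0 0 -0.055;0.6 0 0 0 -0.055"

```text
clock: 6.55
position: [0.6129, 0.2007, 0.2409]
ee_rot: [0.727, 0.686, -0.0, 0.0]
ft_force: [0.6, -0.1, -5.1]
grip_width: 0.718
grasp_force: 45.9
```

arm_command --series "0.6 0 0 0 -0.055;0.6 0 0 0 -0.055;0.6 0 0 0 -0.055;0.6 0 0 0 -0.055;0.6 0 0 0 -0.055;0.6 0 0 0 0;0.6 0 0 0 0;0.6 0 0 0 0;0.6 0 0 0 0;0.6 0 0 0 0"

```text
clock: 7.8
position: [0.6131, 0.2011, 0.24]
ee_rot: [0.376, 0.927, -0.0, 0.0]
ft_force: [0.1, -0.6, -4.0]
grip_width: 0.721
grasp_force: 46.0
```

```bash
python3 - <<'E'
from workcell import manip
from h import *
o=manip.get_obs();R=Ro.from_quat(o["ee_rot"]).as_matrix();d=R.T@(np.array([.6137,.2011,.2])-o["position"])
print(o["position"],yaw(o["ee_rot"]),d/.4,o["ft_force"],o["joint_pos"])
E
```

```text
[0.61314965 0.20112106 0.23998591] 45.814196715055175 [-0.00101232  0.00093683  0.09996475] [ 0.11131334 -0.64547212 -3.9560546 ] [ 0.20073371  0.50935749 -0.83624677  1.38185349  0.37529728  1.41324753
  0.17009733]
```

arm_command --series "0.6 -0.001 0.001 0.025 0;0.6 0 0 0.025 0;0.6 0 0 0.025 0;0.6 0 0 0.025 0;0.6 0 0 0.025 0;0.6 0 0 0.025 0;0.6 0 0 0.025 0;0.6 0 0 0.0125 0;0.6 0 0 0.0125 0;0.6 0 0 0.0125 0"

```text
clock: 9.05
position: [0.6139, 0.2012, 0.1549]
ee_rot: [0.376, 0.927, 0.0, 0.0]
ft_force: [-0.4, 0.2, -3.9]
grip_width: 0.722
grasp_force: 46.0
```

arm_command --series "0.6 0 0 0.002 0;0.6 0 0 0.002 0;0.6 0 0 0.002 0;0.6 0 0 0.002 0;0.6 0 0 0.002 0;0.6 0 0 0.002 0;0.6 0 0 0.002 0;0.6 0 0 0 0;0.6 0 0 0 0;0.6 0 0 0 0"

```text
clock: 10.3
position: [0.6139, 0.2011, 0.1495]
ee_rot: [0.376, 0.927, 0.0, 0.0]
ft_force: [0.5, -0.5, -0.3]
grip_width: 0.72
grasp_force: 46.5
```

arm_command --series "0.2 0 0 0 0;0 0 0 0 0;0 0 0 0 0;0 0 0 0 0;0 0 0 -0.05 0;0 0 0 -0.1 0;0 0 0 -0.1 0;0 -0.14 0 -0.05 0;0 -0.14 0 0 0;0 -0.14 0 0 0"

```text
clock: 11.55
position: [0.7356, 0.0827, 0.2718]
ee_rot: [0.376, 0.927, 0.001, 0.001]
ft_force: [1.0, 0.7, 0.3]
grip_width: 1.003
grasp_force: 0.0
```

```bash
python3 - <<'E'
from workcell import viewer,manip
from h import *
t=viewer.camera("top")["pixels"][...,::-1];s=viewer.camera("scene")["pixels"][...,::-1]
R=lambda i,x,y,w,h,k:cv2.resize(i[y:y+h,x:x+w],None,fx=k,fy=k,interpolation=cv2.INTER_CUBIC)
cv2.imwrite("pics/p1.png",np.hstack([R(t,225,130,80,80,5),cv2.resize(s[180:300,290:410],(400,400))]))
o=manip.get_obs();print(o["position"],yaw(o["ee_rot"]))
E
```

```text
[0.73757704 0.07683906 0.26911004] 45.335562765292885
```

View pics/p1.png

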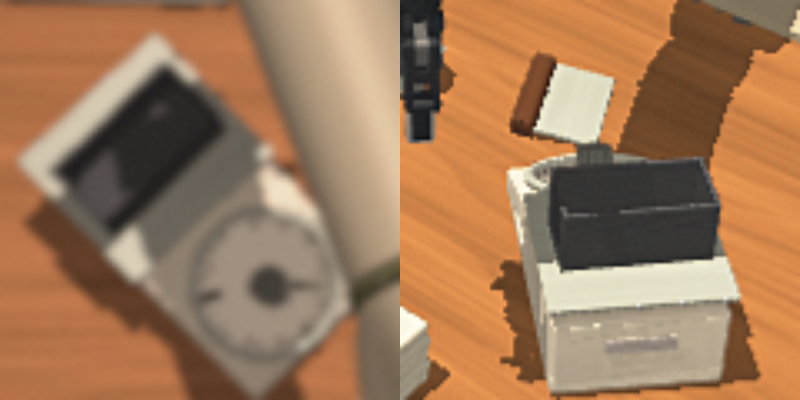

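The tin stands centred on the platform (crop rim centre about (141,150)). The pointer now points right to about (318,286), and the zero mark is at about (207,296), so there's roughly a half turn to go.

```bash
cat > dial.py <<'E'
from workcell import viewer,manip
from h import *
a=np.radians(45.9);X=np.array([np.cos(a),np.sin(a),0]);Y=np.array([-np.sin(a),np.cos(a),0]);Z=np.array([0,0,1.])
C=np.array([.6137,.2011,0])-.138*X+.058*Z
N=-.4226*X+.9063*Z; U=.9063*X+.4226*Z   # dial normal, up slope; clockwise from above: U -> -Y
def pt(r,ph,h=0,C=C): return C+h*N+r*(np.cos(ph)*U-np.sin(ph)*Y)
def prof(c,radii,C=C,h=0):
    g=c["pixels"].mean(2).astype(np.float32); ph=np.radians(np.arange(0,360,2))
    out=[]
    for r in radii:
        q=proj(c,[pt(r,p,h,C) for p in ph]).astype(np.float32)
        out.append(cv2.remap(g,q[:,0],q[:,1],cv2.INTER_CUBIC).ravel())
    return np.mean(out,0)
def show(c,C=C):
    for nm,rr in(("ptr",np.arange(.022,.034,.002)),("mark",np.arange(.040,.054,.002))):
        p=prof(c,rr,C); b=np.median(p); d=np.clip(b-p-6,0,None); i=d.argmax()
        j=(np.arange(-9,10)+i)%180; w=d[j]; print(nm,"peak",2*i,"cent",round(float(((np.arange(-9,10)*w).sum()/w.sum()+i)*2),1),"depth",round(float(d.max()),1))
        o=np.argsort(-d)[:14]; print("  darkest",sorted((2*o).tolist()))
E
python3 - <<'E'
from dial import *
c=viewer.camera("top"); print("C",C,"pix lens",proj(c,C),"knobtop",proj(c,C+.023*N),"seen 278.2 186.6")
s=viewer.camera("scene");print("scene knobtop",proj(s,C+.023*N))
show(c)
g=c["pixels"][...,::-1].copy(); k=10
cr=cv2.resize(g[165:210,255:305],None,fx=k,fy=k,interpolation=cv2.INTER_CUBIC)
for r,col in((.066,(0,0,255)),(.046,(0,255,0)),(.017,(255,0,0))):
    for p in np.radians(np.arange(0,360,6)):
        u=(proj(c,pt(r,p,.023 if r<.02 else 0))[0]-[255,165]+.5)*k-.5; cv2.circle(cr,tuple(int(v) for v in u.round()),1 if p else 4,col,-1)
s3=cv2.resize(s["pixels"][205:245,320:365,::-1],None,fx=7,fy=7,interpolation=cv2.INTER_CUBIC)
for p in np.radians(np.arange(0,360,6)):
    u=(proj(s,pt(.017,p,.023))[0]-[320,205]+.5)*7-.5; cv2.circle(s3,tuple(int(v) for v in u.round()),1,(255,0,0),-1)
s3=cv2.copyMakeBorder(s3,0,450-s3.shape[0],0,0,cv2.BORDER_CONSTANT)
cv2.imwrite("pics/d1.png",np.hstack([cr,s3[:, :300]]))
E
```

```text
C [0.51766403 0.10199857 0.058     ] pix lens [[277.48286614 186.64409039]] knobtop [[278.60119342 187.31298569]] seen 278.2 186.6
scene knobtop [[348.12794309 226.46263503]]
ptr peak 134 cent 134.2 depth 46.7
  darkest [122, 124, 126, 128, 130, 132, 134, 136, 138, 140, 142, 144, 146, 148]
mark peak 302 cent 302.7 depth 45.9
  darkest [130, 132, 134, 136, 138, 294, 296, 298, 300, 302, 304, 306, 308, 310]
```

View pics/d1.png

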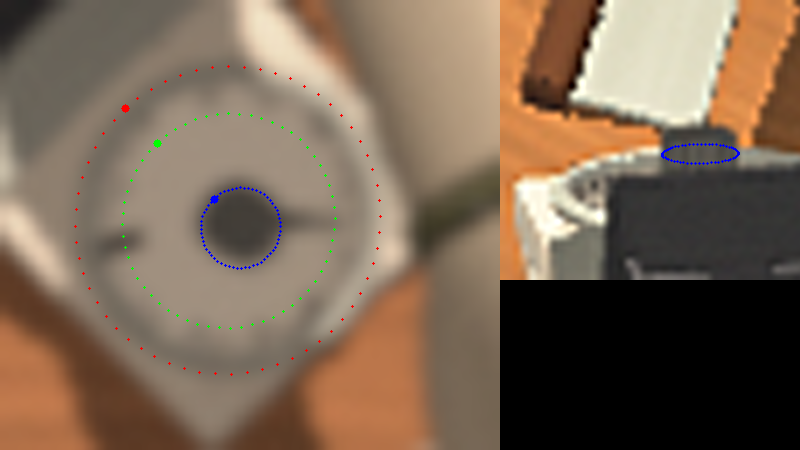

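The dial overlay fits in the plane: pointer at 134°, mark at 303°. In the scene view the knob top sits about 2.5 px higher than modelled, so I'll triangulate it.

```bash
python3 - <<'E'
from dial import *
c=viewer.camera("top");s=viewer.camera("scene")
f=lambda P:np.r_[(proj(c,P)-[278.4,186.7]).ravel(),(proj(s,P)-[348.1,224.1]).ravel()]
r=least_squares(f,C+.023*N);K=r.x
d=K-C;print("knob top",K,"res",r.fun,"in dial frame U,Y,N",d@U,d@Y,d@N)
show(c)
print("alt centre (shift U 2mm,N 8mm)");show(c,C+.002*U+.006*N)
o=manip.get_obs();R=Ro.from_quat(o["ee_rot"]).as_matrix();print(o["position"],yaw(o["ee_rot"]),o["clock"],o["joint_pos"])
E
```

```text
knob top [0.51167795 0.09483468 0.08873674] res [ 0.03282635 -0.01931539  0.02821029  0.00284161] in dial frame U,Y,N 0.004551361260037388 -0.0006866794684854171 0.03179126353424262
ptr peak 134 cent 134.6 depth 43.2
  darkest [122, 124, 126, 128, 130, 132, 134, 136, 138, 140, 142, 144, 146, 148]
mark peak 302 cent 302.7 depth 45.3
  darkest [130, 132, 134, 136, 138, 294, 296, 298, 300, 302, 304, 306, 308, 310]
alt centre (shift U 2mm,N 8mm)
ptr peak 136 cent 136.3 depth 43.6
  darkest [124, 126, 128, 130, 132, 134, 136, 138, 140, 142, 144, 146, 148, 150]
mark peak 302 cent 301.8 depth 45.4
  darkest [132, 134, 136, 138, 140, 294, 296, 298, 300, 302, 304, 306, 308, 310]
[0.73381252 0.08545569 0.27056286] 45.92969360757604 11.85 [ 0.2273857   0.69153182 -0.7562753   1.02530303  0.45217919  1.57284678
  0.40211696]
```

Knob top is at (0.512, 0.095, 0.089). I'll turn it about 167° counter-clockwise in several regrips, with the fingers closing along the scale's y.

arm_command --series "0 0.0705 -0.0598 0 0;0 0.0705 -0.0598 0 0;0 0.0705 -0.0598 0 0;0 0.0705 -0.0598 0 0;0 0.0705 -0.0598 0 0;0 0.0705 -0.0598 0 0;0 0 0 0 0.0566;0 0 0 0 0.0566;0 0 0 0 0.0566;0 0 0 0 0.0566" --newtons 25

```text
clock: 13.1
position: [0.512, 0.1002, 0.27]
ee_rot: [0.676, 0.737, -0.0, 0.001]
ft_force: [-0.2, 0.3, 0.5]
grip_width: 0.997
grasp_force: 0.0
```

arm_command --series "0 0 0 0 0.0566;0 0 0 0 0.0566;0 0 0 0 0.0566;0 0 0 0 0.0566;0 0 0 0 0.0566;0 0 0 0 0.0566;0 0 0 0 0.0566;0 0 0 0.06 0;0 0 0 0.06 0;0 0 0 0.06 0"

```text
clock: 14.35
position: [0.5121, 0.1001, 0.1974]
ee_rot: [0.978, 0.207, 0.0, 0.0]
ft_force: [0.5, 0.1, 0.2]
grip_width: 1.0
grasp_force: 0.0
```

```bash
cat > go.py <<'E'
from workcell import manip
from h import *
import sys
o=manip.get_obs();R=Ro.from_quat(o["ee_rot"]).as_matrix();d=R.T@(np.array([float(v) for v in sys.argv[1:4]])-o["position"])
print(o["clock"],o["position"].round(4),"yaw",yaw(o["ee_rot"]).round(2),"shift",(d/.4).round(4),"f",o["ft_force"].round(1),"j",o["joint_pos"].round(2))
E
python3 go.py .5136 .0968 .096
```

```text
14.35 [0.5121 0.1001 0.1974] yaw -66.1 shift [-2.000e-04  8.800e-03  2.536e-01] f [0.5 0.1 0.2] j [ 0.36  0.21 -0.72  1.77  0.15  1.21 -1.55]
```

arm_command --series "0 0 0.0088 0.04 0;0 0 0 0.04 0;0 0 0 0.04 0;0 0 0 0.04 0;0 0 0 0.04 0;0 0 0 0.03 0;0 0 0 0.01 0;0 0 0 0.005 0;0 0 0 0 0;0 0 0 0 0"

```text
clock: 15.6
position: [0.5146, 0.0958, 0.0998]
ee_rot: [0.979, 0.206, 0.0, 0.0]
ft_force: [0.1, -0.2, -0.5]
grip_width: 0.999
grasp_force: 0.0
```

```bash
python3 go.py .5136 .0968 .096
```

```text
15.6 [0.5146 0.0958 0.0998] yaw -66.23 shift [-0.0014 -0.0033  0.0096] f [ 0.1 -0.2 -0.5] j [ 0.33  0.33 -0.69  1.87  0.24  1.03 -1.61]
```

arm_command --series "0 -0.0014 -0.0033 0.008 0;0.8 0 0 0 0;0.8 0 0 0 0;0.8 0 0 0 0;0.8 0 0 0 0;0.8 0 0 0 -0.049;0.8 0 0 0 -0.049;0.8 0 0 0 -0.049;0.8 0 0 0 -0.049;0.8 0 0 0 -0.049"

```text
clock: 16.85
position: [0.5133, 0.0965, 0.0968]
ee_rot: [0.828, 0.56, -0.0, 0.0]
ft_force: [-7.3, -2.8, 12.5]
grip_width: 0.381
grasp_force: 37.1
```

```bash
python3 go.py .5136 .0968 .096; python3 - <<'E'
from dial import *
show(viewer.camera("top"))
E
```

```text
16.85 [0.5133 0.0965 0.0968] yaw -21.87 shift [0.0009 0.0005 0.0021] f [-7.3 -2.8 12.5] j [ 0.43  0.37 -0.82  1.87  0.31  1.04 -0.89]
ptr peak 288 cent 288.1 depth 16.8
  darkest [276, 278, 280, 282, 284, 286, 288, 290, 292, 294, 296, 298, 300, 302]
mark peak 286 cent 286.1 depth 43.7
  darkest [274, 276, 278, 280, 282, 284, 286, 288, 290, 292, 294, 296, 298, 300]
```

arm_command --series "0.2 0 0 -0.004 0;0.2 0 0 0 0;0.2 0 0 0 0.049;0.2 0 0 0 0.049;0.2 0 0 0 0.049;0.2 0 0 0 0.049;0.2 0 0 0 0.049;0.8 0 0 0 0;0.8 0 0 0 0;0.8 0 0 0 0"

```text
clock: 18.15
position: [0.5139, 0.0956, 0.0982]
ee_rot: [0.978, 0.207, 0.0, 0.001]
ft_force: [-0.4, -5.2, 4.6]
grip_width: 0.384
grasp_force: 24.0
```

arm_command --series "0.8 0 0 0 0;0.8 0 0 0 -0.049;0.8 0 0 0 -0.049;0.8 0 0 0 -0.049;0.8 0 0 0 -0.049;0.8 0 0 0 -0.049;0.2 0 0 0 0;0.2 0 0 0 0;0 0 0 -0.12 0;0 0 0 -0.12 0"

```text
clock: 19.4
position: [0.5129, 0.097, 0.1947]
ee_rot: [0.83, 0.558, -0.0, -0.0]
ft_force: [1.2, -0.5, 0.0]
grip_width: 0.998
grasp_force: 0.0
```

arm_command --series "0 0 0.13 0 0.049;0 0 0.13 0 0.049;0 0 0.13 0 0.049;0 0 0 0 0.049;0 0 0 0 0.049;0 0 0 0 0;0 0 0 0 0;0 0 0 0 0;0 0 0 0 0;0 0 0 0 0"

```text
clock: 20.65
position: [0.646, 0.0171, 0.1938]
ee_rot: [0.979, 0.206, -0.0, 0.0]
ft_force: [0.4, 0.3, -0.3]
grip_width: 1.0
grasp_force: 0.0
```

```bash
python3 go.py .5136 .0968 .096; python3 - <<'E'
from dial import *
c=viewer.camera("top");show(c)
g=c["pixels"][...,::-1]
cv2.imwrite("pics/d2.png",np.hstack([cv2.resize(g[165:210,255:305],None,fx=8,fy=8,interpolation=cv2.INTER_CUBIC),cv2.resize(g[120:220,220:320],(360,360))]))
E
```

```text
20.65 [0.646  0.0171 0.1938] yaw -66.21 shift [-0.2224 -0.3159  0.2445] f [ 0.4  0.3 -0.3] j [ 0.36  0.49 -0.63  1.45  0.29  1.3  -1.44]
ptr peak 134 cent 134.4 depth 46.9
  darkest [122, 124, 126, 128, 130, 132, 134, 136, 138, 140, 142, 144, 146, 148]
mark peak 244 cent 243.6 depth 45.8
  darkest [130, 132, 134, 136, 138, 236, 238, 240, 242, 244, 246, 248, 250, 252]
```

View pics/d2.png

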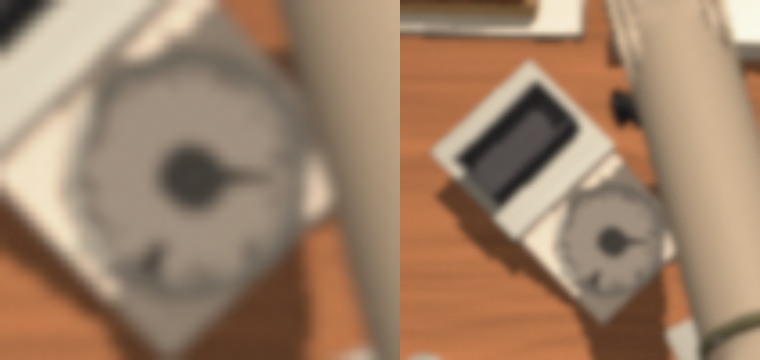

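The mark moved from 303° to 244° in two strokes, the pointer stays at 134° and the tin is steady. I'll do three more strokes.

arm_command --series "0 -0.0741 -0.1053 0 0;0 -0.0741 -0.1053 0 0;0 -0.0741 -0.1053 0 0;0 0 0 0.06 0;0 0 0 0.06 0;0 0 0 0.06 0;0 0 0 0.04 0;0.1 0 0 0.0187 0;0.8 0 0 0 0;0.8 0 0 0 0"

```text
clock: 21.95
position: [0.5142, 0.0971, 0.0991]
ee_rot: [0.979, 0.206, 0.001, 0.0]
ft_force: [0.2, -0.2, 0.2]
grip_width: 0.489
grasp_force: 0.0
```

arm_command --series "0.8 0 0 0 0;0.8 0 0 0 0;0.8 0 0 0 -0.049;0.8 0 0 0 -0.049;0.8 0 0 0 -0.049;0.8 0 0 0 -0.049;0.8 0 0 0 -0.049;0.8 0 0 0 0;0.2 0 0 0 0;0.2 0 0 0 0"

```text
clock: 23.2
position: [0.514, 0.0968, 0.0986]
ee_rot: [0.83, 0.558, 0.0, 0.0]
ft_force: [0.7, 1.0, -0.6]
grip_width: 0.787
grasp_force: 0.0
```

arm_command --series "0.2 0 0 0 0.049;0.2 0 0 0 0.049;0.2 0 0 0 0.049;0.2 0 0 0 0.049;0.2 0 0 0 0.049;0.8 0 0 0 0;0.8 0 0 0 0;0.8 0 0 0 0;0.8 0 0 0 0;0.8 0 0 0 -0.049"

```text
clock: 24.45
position: [0.5143, 0.096, 0.0989]
ee_rot: [0.959, 0.283, 0.0, 0.001]
ft_force: [3.8, -1.7, 1.4]
grip_width: 0.381
grasp_force: 24.4
```

arm_command --series "0.8 0 0 0 -0.049;0.8 0 0 0 -0.049;0.8 0 0 0 -0.049;0.8 0 0 0 -0.049;0.8 0 0 0 0;0.2 0 0 0 0;0.2 0 0 0 0;0.2 0 0 0 0.049;0.2 0 0 0 0.049;0.2 0 0 0 0.049"

```text
clock: 25.7
position: [0.5138, 0.0967, 0.0982]
ee_rot: [0.937, 0.351, -0.0, 0.0]
ft_force: [0.1, 1.8, -0.3]
grip_width: 0.799
grasp_force: 0.0
```

arm_command --series "0.2 0 0 0 0.049;0.2 0 0 0 0.049;0.8 0 0 0 0;0.8 0 0 0 0;0.8 0 0 0 0;0.8 0 0 0 0;0.8 0 0 0 -0.049;0.8 0 0 0 -0.049;0.8 0 0 0 -0.049;0.8 0 0 0 -0.049"

```text
clock: 26.95
position: [0.5139, 0.0975, 0.0984]
ee_rot: [0.868, 0.496, 0.001, -0.0]
ft_force: [3.0, 5.8, -6.1]
grip_width: 0.38
grasp_force: 28.2
```

arm_command --series "0.8 0 0 0 -0.049;0.8 0 0 0 0;0.2 0 0 0 0;0.1 0 0 0 0;0 0 0 -0.12 0;0 0 0 -0.12 0;0 0 0.13 0 0.049;0 0 0.13 0 0.049;0 0 0.13 0 0.049;0 0 0 0 0"

```text
clock: 28.2
position: [0.6483, 0.0135, 0.1929]
ee_rot: [0.937, 0.35, -0.0, 0.0]
ft_force: [0.4, 0.2, -0.1]
grip_width: 1.003
grasp_force: 0.0
```

```bash
python3 go.py .5136 .0968 .0985; python3 - <<'E'
from dial import *
c=viewer.camera("top");show(c)
E
```

```text
28.2 [0.6483 0.0135 0.1929] yaw -48.97 shift [-0.1172 -0.3782  0.236 ] f [ 0.4  0.2 -0.1] j [ 0.41  0.51 -0.69  1.44  0.33  1.31 -1.16]
ptr peak 134 cent 134.2 depth 47.5
  darkest [122, 124, 126, 128, 130, 132, 134, 136, 138, 140, 142, 144, 146, 148]
mark peak 158 cent 158.1 depth 40.9
  darkest [128, 130, 132, 134, 136, 138, 152, 154, 156, 158, 160, 162, 164, 166]
```

Mark is now at 158° and the pointer at 134°, so −24° remains. One stroke of about 37° should cover it.

arm_command --series "0 -0.0293 -0.0945 0 0;0 -0.0293 -0.0945 0 0;0 -0.0293 -0.0945 0 0;0 -0.0293 -0.0947 0 0;0 0 0 0.06 0.0375;0 0 0 0.06 0.0375;0 0 0 0.06 0;0 0 0 0.04 0;0.1 0 0 0.016 0;0.8 0 0 0 0"

```text
clock: 29.5
position: [0.5112, 0.1, 0.1]
ee_rot: [0.97, 0.241, 0.0, -0.0]
ft_force: [1.2, 0.1, -0.2]
grip_width: 0.711
grasp_force: 0.0
```

arm_command --series "0.8 0 0 0 0;0.8 0 0 0 0;0.8 0 0 0 0;0.8 0 0 0 -0.0411;0.8 0 0 0 -0.0411;0.8 0 0 0 -0.0411;0.8 0 0 0 -0.0411;0.8 0 0 0 -0.0411;0.8 0 0 0 0;0.2 0 0 0 0"

```text
clock: 30.75
position: [0.5118, 0.0996, 0.1006]
ee_rot: [0.844, 0.536, 0.001, 0.0]
ft_force: [0.1, 0.1, -0.1]
grip_width: 0.576
grasp_force: 0.0
```

arm_command --series "0.1 0 0 0 0;0 0 0 -0.12 0;0 0 0 -0.12 0;0 0 0.13 0 0;0 0 0.13 0 0;0 0 0.13 0 0;0 0 0 0 0;0 0 0 0 0;0 0 0 0 0;0 0 0 0 0"

```text
clock: 32.0
position: [0.652, 0.0342, 0.1965]
ee_rot: [0.844, 0.537, 0.0, 0.0]
ft_force: [0.5, 0.4, 0.2]
grip_width: 1.001
grasp_force: 0.0
```

```bash
python3 go.py .5136 .0968 .0985; cat > fin.py <<'E'
from dial import *
def cen(c,r,CC,lo,hi):
    p=prof(c,[r],CC);b=np.percentile(p,70);ph=np.arange(0,360,2);m=(ph>=lo)&(ph<=hi);w=np.clip(b-p[m]-8,0,None);return round(float((ph[m]*w).sum()/w.sum()),1)
c=viewer.camera("top");show(c)
for nm,CC in(("C",C),("C2",C+.003*U+.004*N),("C3",C+.004*U+.009*N)):
    print(nm,[(round(r,3),cen(c,r,CC,104,164)) for r in np.arange(.022,.057,.003)])
g=c["pixels"][...,::-1]
cv2.imwrite("pics/d3_%d.png"%(100*manip.get_obs()["clock"]),np.hstack([cv2.resize(g[165:210,255:305],None,fx=8,fy=8,interpolation=cv2.INTER_CUBIC),cv2.resize(g[120:220,220:320],(360,360))]))
E
python3 fin.py; ls pics
```

```text
32.0 [0.652  0.0342 0.1965] yaw -25.05 shift [-0.0046 -0.3799  0.2447] f [0.5 0.4 0.2] j [ 0.44  0.55 -0.8   1.42  0.39  1.34 -0.81]
ptr peak 134 cent 134.2 depth 47.8
  darkest [122, 124, 126, 128, 130, 132, 134, 136, 138, 140, 142, 144, 146, 148]
mark peak 136 cent 135.6 depth 43.0
  darkest [126, 128, 130, 132, 134, 136, 138, 140, 142, 144, 230, 256, 258, 322]
C [(np.float64(0.022), 135.4), (np.float64(0.025), 135.5), (np.float64(0.028), 135.0), (np.float64(0.031), 133.7), (np.float64(0.034), 133.7), (np.float64(0.037), 134.0), (np.float64(0.04), 134.6), (np.float64(0.043), 135.1), (np.float64(0.046), 135.5), (np.float64(0.049), 136.0), (np.float64(0.052), 136.7), (np.float64(0.055), 139.2)]
C2 [(np.float64(0.022), 137.6), (np.float64(0.025), 139.0), (np.float64(0.028), 139.8), (np.float64(0.031), 137.5), (np.float64(0.034), 136.6), (np.float64(0.037), 136.4), (np.float64(0.04), 136.8), (np.float64(0.043), 137.1), (np.float64(0.046), 137.3), (np.float64(0.049), 137.7), (np.float64(0.052), 137.9), (np.float64(0.055), 138.0)]
C3 [(np.float64(0.022), 138.0), (np.float64(0.025), 139.3), (np.float64(0.028), 139.7), (np.float64(0.031), 137.5), (np.float64(0.034), 136.8), (np.float64(0.037), 136.7), (np.float64(0.04), 137.1), (np.float64(0.043), 137.3), (np.float64(0.046), 137.6), (np.float64(0.049), 137.9), (np.float64(0.052), 138.1), (np.float64(0.055), 138.2)]
d1.png
d2.png
d3_3204.png
p1.png
scale.png
scene0.png
tin.png
top0.png
```

View pics/d3_3204.png

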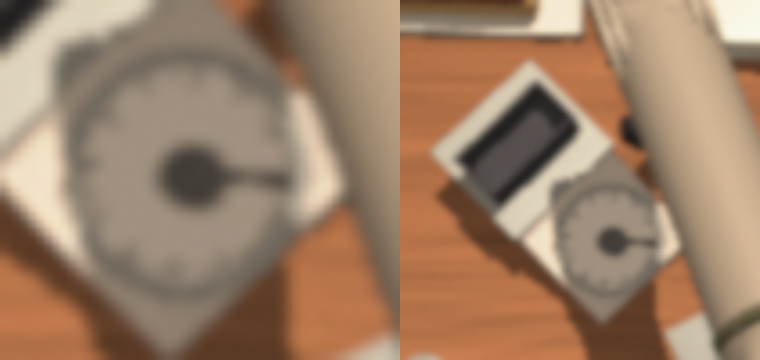

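The thick mark (crop (278,181)) lies in line with the pointer (tip about (268,178)), about 2° off and well inside one 6° division. The tin stands centred and the gripper is clear.

```bash
python3 -c "
from workcell import manip
print(manip.hand_in())"
```

```text
the job is handed in; nothing more can be done
None
```

I stood the small dark tin in the middle of the weighing platform and turned the dial until its zero mark was within about 2° of the pointer (limit 6°), then let go and handed the job in at about 32 s; no verdict came back.

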